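Put three swapped filter modules back in their own test cradles

TASK

The three filter modules are in each other's test cradles: put each module in the cradle that matches the colour of its lid, flat inside the lip and lengthwise, using the empty white tray as the parking place on the way. Each cradle holds one module; set modules down only in the cradles and the tray, gently and without dropping them - never on the bare bench or on top of anything else. Leave the solder spool, the tape roll and the jar where they are.

Things in the scene. Friction and masses are not known exactly. Their poses are not given: they have to be found in the camera images.
- module_red: Loose filter module with a red lid, 0.15-0.3 kg: aluminium box 64 (x) by 46 (y) by 40 (z) mm; a brass connector, 8 mm thick and 8 mm long, on the middle of each 46 mm end, 20 mm up (80 mm overall along x). Grip across the plain sides 46 mm apart in y. Origin: centre of its underside; z up, x lengthwise. Starts in a cradle of another colour.
- module_green: Loose filter module with a green lid, 0.15-0.3 kg: aluminium box 64 (x) by 46 (y) by 40 (z) mm; a brass connector, 8 mm thick and 8 mm long, on the middle of each 46 mm end, 20 mm up (80 mm overall along x). Grip across the plain sides 46 mm apart in y. Origin: centre of its underside; z up, x lengthwise. Starts in a cradle of another colour.
- module_blue: Loose filter module with a blue lid, 0.15-0.3 kg: aluminium box 64 (x) by 46 (y) by 40 (z) mm; a brass connector, 8 mm thick and 8 mm long, on the middle of each 46 mm end, 20 mm up (80 mm overall along x). Grip across the plain sides 46 mm apart in y. Origin: centre of its underside; z up, x lengthwise. Starts in a cradle of another colour.
- cradle_red: Red test cradle for the red-lidded module: fixed shallow tray, outside 112 (x) by 78 (y) mm, floor 10 mm above the bench, a 6 mm wide lip all round with its top at 15 mm; inside the lip 100 by 66 mm. Holds one module, lengthwise along x, either way round. Origin: centre of its underside, on the bench (z = 0); z up.
- cradle_green: Green test cradle for the green-lidded module: fixed shallow tray, outside 112 (x) by 78 (y) mm, floor 10 mm above the bench, a 6 mm wide lip all round with its top at 15 mm; inside the lip 100 by 66 mm. Holds one module, lengthwise along x, either way round. Origin: centre of its underside, on the bench (z = 0); z up.
- cradle_blue: Blue test cradle for the blue-lidded module: fixed shallow tray, outside 112 (x) by 78 (y) mm, floor 10 mm above the bench, a 6 mm wide lip all round with its top at 15 mm; inside the lip 100 by 66 mm. Holds one module, lengthwise along x, either way round. Origin: centre of its underside, on the bench (z = 0); z up.
- tray_white: White parking tray, empty at the start, fixed: same shape and sizes as the cradles (112 by 78 mm outside, 100 by 66 mm inside, floor at 10 mm, lip top at 15 mm). The free spot for parking one module meanwhile. Origin: centre of its underside, on the bench; x along its length, z up.
- spool: Bystander, loose: black spool of silvery solder standing upright, 54 mm in diameter, 42 mm high. Origin: centre of its underside. To be left alone.
- tape: Bystander, loose: amber roll of tape lying flat, 60 mm in diameter, 19 mm high. Origin: centre of its underside. To be left alone.
- jar: Bystander, loose: small white jar with a black cap, 44 mm in diameter, 50 mm high. Origin: centre of its underside. To be left alone.
Not all that is in view belongs to the job. Leave any pink or purple look-alike of the module_blue alone.

How it is judged:
By the outcome, as a careful person would: the job done as asked, in the order asked, and still so for the second after the job is handed in, with the robot touching nothing.
It also fails if it takes over 114 s, if anything falls off the work surface, if the arm or the gripper's body presses on something with over 40 N, if the wrist force passes 120 N, or if a joint passes its speed limit or range.

ROBOT

A 6-joint arm with a two-finger parallel gripper is mounted at the origin on the work surface. World frame = base frame: x ahead of the robot, y to its left, z up, the work surface at z = 0. Lengths are in m, angles in rad, forces in N, time in s.
With the tool pointing down it reaches from about 0.375 to 0.9 m from the base axis. Payload 3.1 kg.
Tool frame: the origin (TCP) lies at the centre of the arm's flange, where the gripper is bolted on; the fingertips stand robot.tip_extent ahead of it and the grasp point (between the pads) lies 164 mm ahead of it (robot.tip_extent is the distance from the TCP to the fingertips, in m); z points along the fingers, y is the line along which they close (so a half turn about z gives the same grasp; the last joint's range is limited). The gripper opens to 87 mm and grips with 3 to 60 N. Pads are 19 mm wide; open, the fingers measure 117 mm over their backs; the gripper's body (75 mm by 190 mm) begins 51 mm behind the grasp point.
Start: joints at [-1.411, 0.527, 1.433, -0, 1.181, -0.178], TCP at [0.207, -0.59, 0.405] pointing down, gripper open.
Joint ranges: [-3.08, 3.08], [-0.75, 2.2], [0.22, 2.44], [-1.43, 4.57], [0, 2.65], [-2.85, 2.85]. Speed limits (rad/s): [2.79, 2.79, 3.14, 3.14, 3.14, 3.14].

INTERFACE

Orientations are given as a unit quaternion [x, y, z, w].
In Python, from rig import get_obs, camera, hand_in, cut_out, robot gives the robot as it stands.
- The arm moves only by the tool step_arm, never from a script. Its argument "rows" is a list of rows, each a list of 6 numbers: the shift along the world's x, y, z in m, then the turn, a rotation vector about the world's x, y, z in degrees. A call has 1 to 12 rows; each row shifts and turns the commanded pose from where the row before left it; what a row does not reach is not made up. A row lasts 1/8 s, in which the tool goes at most 62.5 mm and 10.7 degrees, less where a joint would pass 70% of its speed; a pose out of reach is approached as far as the arm can. A call is refused whole if a number of a shift passes 0.0625 or a number of a turn 10.7, either way. A call with a gripper value outside its range is refused whole. "jaw" is the finger opening in m, from 0 to 0.087, set as the call begins (left out, the last holds). The fingers move at their own pace and stop on an object; "squeeze" is the grip in N (left out, the last holds). Time passes only in rows, so rows that do not move let the fingers close. It gives the time, the measured TCP pose, the force, the opening and the grip force at its end, in the units of the state.
- get_obs(): the state, without advancing time (a new reading comes with each control period).
- camera(name): name is "scene" or "side" or "wrist"; returns a dict with "pixels" (420x560x3 uint8, blue, green, red), "depth" (420x560 float32, m along the optical axis (not along the pixel's ray), 0 where there is no reading), "fov_y" (degrees; the focal length in pixels is half the picture's height over the tangent of half this angle, whatever the lens; pixels are square), "cx", "cy" (the principal point, pixels), "extrinsics" (4x4, takes a point from camera to world coordinates); the wrist camera has in their place "mount" (4x4, takes a point from camera to tool coordinates, whose origin is the TCP and whose axes are the flange's). Camera axes: x right, y up, looking along -z (the intrinsics and any distortion apply to the point x, -y, -z); pixel columns grow to the right and rows downward; lengths in m; the calibration is good to about 2 mm. A picture is of the moment at which its call begins: read the wrist's pose just before it.
- hand_in(): hands the job in; it is judged then, once.
Trained networks look in the newest picture that a camera, given by its name, has taken for a name from the list of things; names that differ only in an ending like _2 or _b are one class to them, and where a whole thing is asked for, a point or a joint stands for the part that bears it (a point fixed in the world has none). Each returns a list of dicts, best first, with "confidence" (0 to 1); they miss things now and then, are a little off and sometimes report something else, mostly with a low value. They report only what shows in the picture. A call takes as long as a camera call. They do not tell look-alikes from the thing itself.
- cut_out(label, camera): "region" (420x560 bool, what is visible of it) and "extent" ([centre column, centre row, width, height] in pixels, round what is visible of it).
The state is a dict: "time": time; "q": joint angles; "joint_velocities": joint speeds; "joint_torque": joint torques, N m; "position": TCP position; "tool_rot": TCP orientation; "ft_force": force on the tool from outside, world axes, zero at the start; "moment": the same for the moment, N m; "grip_width": finger opening in m; "grip_force": force on a finger pad.
Only numpy, scipy, OpenCV 4.12 (cv2) and the standard library are available. Lean on these libraries where they do the work, as an engineer would, in place of code of your own. Each camera call takes 0.05 s, during which the arm holds its last target. There are 200 camera calls.

## Working session

There is one attempt and no reset: what is moved stays moved. The work goes in short steps, Python scripts to look and compute and a tool call to move; the robot and the scene stay as the last step left them, time stands still between calls to the robot, and variables do not carry over. Pictures are saved under pics/ and viewed, at most 14 in all, crops included, and the job is handed in when it is done.

Besides the shell and the picture viewer there is one more tool, called after "Emit:" by a JSON object that holds its "op" and its "data", one argument or row to a line. step_arm: Moves the arm, as the interface text tells. Its arguments: {"type":"object","properties":{"rows":{"type":"array"},"jaw":{"type":"number"},"squeeze":{"type":"number"}},"required":["rows"]}

```bash
mkdir -p pics
cat > h.py <<'E'
import numpy as np, cv2
from rig import get_obs, camera, hand_in, cut_out, robot
from scipy.spatial.transform import Rotation as R
def cloud(c, T):
    h,w=c["depth"].shape; f=h/2/np.tan(np.radians(c["fov_y"])/2)
    u,v=np.meshgrid(np.arange(w),np.arange(h)); d=c["depth"]
    P=np.stack([(u-c["cx"])/f*d,-(v-c["cy"])/f*d,-d],-1)
    return P@T[:3,:3].T+T[:3,3]
def look(name):
    o=get_obs(); c=camera(name)
    if name=="wrist":
        T=np.eye(4);T[:3,:3]=R.from_quat(o["tool_rot"]).as_matrix();T[:3,3]=o["position"];T=T@np.array(c["mount"])
    else: T=np.array(c["extrinsics"])
    return c,cloud(c,T)
E
python3 - <<'E'
from h import *
print({k:np.round(v,3) for k,v in get_obs().items()}, robot)
for n in ["scene","side"]:
    c,P=look(n); cv2.imwrite(f"pics/{n}0.png",c["pixels"])
    print(n,{k:c[k] for k in c if k not in("pixels","depth")})
    for l in ["module_red","module_green","module_blue","cradle_red","cradle_green","cradle_blue","tray_white","spool","tape","jar"]:
        for r in cut_out(l,n)[:3]:
            m=r["region"]&(c["depth"]>0); Q=P[m]
            if len(Q)==0: continue
            z=np.percentile(Q[:,2],95); T=Q[Q[:,2]>z-.006]
            (cx,cy),s,a=cv2.minAreaRect((T[:,:2]*1000).astype(np.float32))
            print(l,round(r["confidence"],2),np.round(r["extent"]),"n",len(T),"ztop %.3f"%z,"rect",np.round([cx,cy,*s,a],1))
E
```

```text
{'time': np.float64(0.0), 'q': array([-1.411,  0.528,  1.434,  0.   ,  1.181, -0.179]), 'joint_velocities': array([ 0.   , -0.001, -0.001,  0.001,  0.002,  0.   ]), 'joint_torque': array([  0.   , -44.004, -17.659,   0.063,   0.058,  -0.   ]), 'position': array([ 0.207, -0.589,  0.404]), 'tool_rot': array([ 0.986,  0.168,  0.   , -0.001]), 'ft_force': array([ 0.441, -0.002, -0.149]), 'moment': array([-0.015,  0.017,  0.056]), 'grip_force': np.float64(0.0), 'grip_width': np.float64(0.087)} <Robot object at 0x7fc1cd35be00>
scene {'fov_y': 56.47450762911916, 'cx': 279.3988216670427, 'cy': 205.04661218308095, 'extrinsics': array([[-0.42981265, -0.65451943,  0.62198505,  1.19238733],
       [ 0.90291236, -0.30911188,  0.2986622 ,  0.34302124],
       [-0.00321724,  0.68996678,  0.72383388,  0.77147907],
       [ 0.        ,  0.        ,  0.        ,  1.        ]])}
module_red 0.84 [203. 199.  22.  30.] n 308 ztop 0.051 rect [ 624.2 -159.2   66.6   47.3   13.1]
module_green 0.64 [302. 183.  18.  28.] n 278 ztop 0.051 rect [450.6  56.6  66.2  45.5  12.9]
module_blue 0.88 [338. 252.  23
[... 2100 characters left out ...]
  35.] n 514 ztop 0.017 rect [ 626.  -160.9  112.6   81.    12.7]
cradle_blue 0.71 [231. 238.  51.  30.] n 368 ztop 0.017 rect [446.4  51.5 111.7  81.2   9.8]
tray_white 0.68 [270. 370.  80.  64.] n 2372 ztop 0.016 rect [ 460.3 -329.1  112.2   79.5    7.1]
tray_white 0.16 [254. 286.  22.  29.] n 238 ztop 0.052 rect [ 469.  -146.8   38.3   37.4   45.9]
spool 0.66 [232. 204.  26.  21.] n 170 ztop 0.044 rect [461.  191.6  50.3  50.9  80.4]
tape 0.54 [308. 233.  25.  23.] n 205 ztop 0.021 rect [628.8  34.8  56.9  56.3  76.3]
jar 0.76 [257. 285.  24.  33.] n 240 ztop 0.052 rect [ 469.  -146.8   38.3   37.4   45.9]
jar 0.2 [294. 200.  44.  21.] n 225 ztop 0.017 rect [639.2 218.  112.8  78.   17. ]
```

View pics/scene0.png

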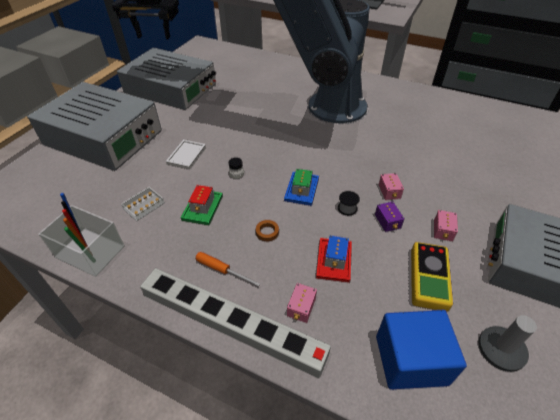

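View pics/side0.png

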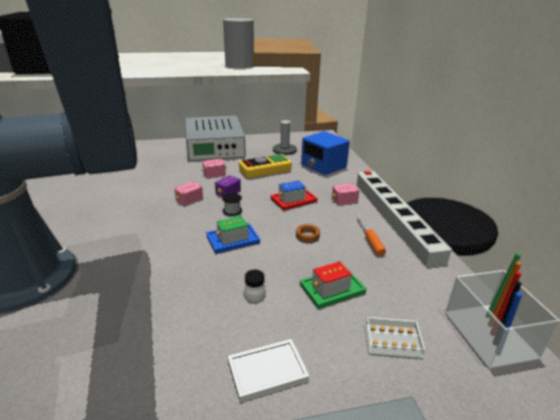

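The scene view shows red on the green cradle (203,199), green on the blue cradle (302,183) and blue on the red cradle (338,252). The white tray is at (185,156), and the pink and purple look-alikes are elsewhere. I'll park red in the tray first.

Emit:
{"op": "step_arm", "data": {
  "rows": [
    [0.0345,0.0355,0,0,0,-0.5],
    [0.0345,0.0355,0,0,0,-0.5],
    [0.0345,0.0355,0,0,0,-0.5],
    [0.0345,0.0355,0,0,0,-0.5],
    [0.0345,0.0355,0,0,0,-0.5],
    [0.0345,0.0355,0,0,0,-0.5],
    [0.0345,0.0355,0,0,0,-0.5],
    [0.0345,0.0355,0,0,0,-0.5],
    [0.0345,0.0355,0,0,0,-0.5],
    [0.0345,0.0355,0,0,0,-0.5],
    [0.0345,0.0355,0,0,0,-0.5],
    [0.0345,0.0355,0,0,0,-0.5]
  ],
  "jaw": 0.087
}}

```text
time: 2.6
position: [0.6222, -0.1624, 0.4048]
tool_rot: [0.993, 0.116, 0.0, 0.0]
ft_force: [0.2, -1.3, 0.1]
grip_width: 0.0869
grip_force: 0.0
```

Emit:
{"op": "step_arm", "data": {
  "rows": [
    [0,0,0,0,0,0],
    [0,0,0,0,0,0]
  ]
}}

```text
time: 2.85
position: [0.6209, -0.1637, 0.4045]
tool_rot: [0.993, 0.117, -0.001, 0.0]
ft_force: [-0.2, -0.6, 0.1]
grip_width: 0.0869
grip_force: 0.0
```

```bash
cat > m.py <<'E'
from h import *
import sys
# measure labels with a camera; tool state first
def measure(n,labels,save=None):
    o=get_obs(); R0=R.from_quat(o["tool_rot"]).as_matrix()
    print("t %.2f"%o["time"],"tcp",np.round(o["position"],4),"yaw %.2f"%np.degrees(np.arctan2(R0[1,0],R0[0,0])),"zaxis",np.round(R0[:,2],3),"w %.4f"%o["grip_width"],"q",np.round(o["q"],2))
    c,P=look(n)
    if save: cv2.imwrite("pics/"+save,c["pixels"])
    for l in labels:
        for r in cut_out(l,n)[:2]:
            if r["confidence"]<.4: continue
            m=r["region"]&(c["depth"]>0); Q=P[m]
            if len(Q)<20: continue
            z=np.percentile(Q[:,2],90); T=Q[abs(Q[:,2]-z)<.006]
            (cx,cy),s,a=cv2.minAreaRect((T[:,:2]*1000).astype(np.float32))
            print(l,round(r["confidence"],2),"px",np.round(r["extent"]),"ztop %.3f"%z,"rect",np.round([cx,cy,*s,a],1))
if __name__=="__main__": measure(sys.argv[1],sys.argv[3].split(","),sys.argv[2])
E
python3 -c "from rig import robot;print(robot.tip_extent)"; python3 m.py wrist w0.png module_red,cradle_green,jar,tape,tray_white
```

```text
0.1822
t 2.85 tcp [ 0.6209 -0.1637  0.4045] yaw 13.39 zaxis [-0.001 -0.    -1.   ] w 0.0869 q [-0.43  0.55  1.39 -0.    1.2   0.91]
module_red 0.91 px [274. 186.  52.  78.] ztop 0.050 rect [ 623.6 -161.    63.8   46.1   13.7]
cradle_green 0.63 px [274. 177.  80. 101.] ztop 0.015 rect [ 628.3 -159.7  112.    78.1   12.5]
jar 0.9 px [230. 320.  41.  34.] ztop 0.050 rect [ 471.3 -145.    37.8   38.4   17.9]
tape 0.9 px [ 88. 133.  72.  62.] ztop 0.019 rect [631.5  36.9  58.7  58.6  75.7]
```

View pics/w0.png

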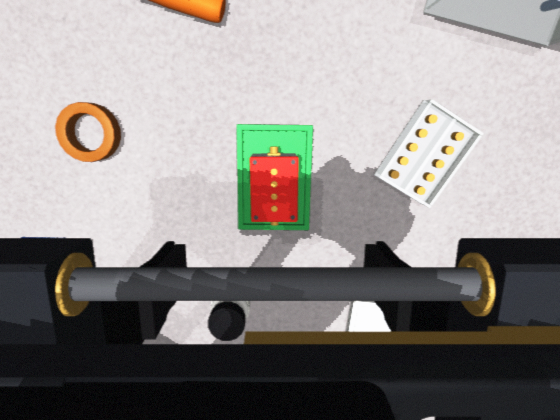

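The wrist view shows the red module at (274,186), slightly off-centre toward the robot in the green cradle. The fingers have clear space on both sides.

Emit:
{"op": "step_arm", "data": {
  "rows": [
    [0.0027,0.0027,-0.02,0,0,0.3],
    [0,0,-0.04,0,0,0],
    [0,0,-0.04,0,0,0],
    [0,0,-0.04,0,0,0],
    [0,0,-0.03,0,0,0],
    [0,0,-0.015,0,0,0],
    [0,0,-0.01,0,0,0],
    [0,0,-0.0075,0,0,0],
    [0,0,0,0,0,0],
    [0,0,0,0,0,0]
  ]
}}

```text
time: 4.4
position: [0.6242, -0.161, 0.2031]
tool_rot: [0.993, 0.119, 0.001, 0.0]
ft_force: [0.5, -1.0, 0.1]
grip_width: 0.0869
grip_force: 0.0
```

Emit:
{"op": "step_arm", "data": {
  "rows": [
    [0,0,0,0,0,0],
    [0,0,0,0,0,0],
    [0,0,0,0,0,0],
    [0,0,0,0,0,0],
    [0,0,0,0,0,0],
    [0,0,0,0,0,0],
    [0,0,0,0,0,0],
    [0,0,0,0,0,0]
  ],
  "jaw": 0.03,
  "squeeze": 25
}}

```text
time: 5.4
position: [0.6239, -0.161, 0.2023]
tool_rot: [0.993, 0.119, 0.0, 0.0]
ft_force: [0.0, -0.9, 0.5]
grip_width: 0.046
grip_force: 25.0
```

Emit:
{"op": "step_arm", "data": {
  "rows": [
    [0,0,0.01,0,0,0],
    [0,0,0.03,0,0,0],
    [0,0,0.04,0,0,0],
    [-0.0203,-0.0209,0.02,0,0,-0.8],
    [-0.0203,-0.0209,0,0,0,-0.8],
    [-0.0203,-0.0209,0,0,0,-0.8],
    [-0.0203,-0.0209,0,0,0,-0.8],
    [-0.0203,-0.0209,0,0,0,-0.8],
    [-0.0203,-0.0209,0,0,0,-0.8],
    [-0.0203,-0.0209,0,0,0,-0.8],
    [-0.0203,-0.0209,0,0,0,-0.8],
    [0,0,0,0,0,0]
  ]
}}

```text
time: 6.9
position: [0.4603, -0.3294, 0.3027]
tool_rot: [0.998, 0.062, -0.0, 0.0]
ft_force: [0.3, 0.2, -2.0]
grip_width: 0.046
grip_force: 25.0
```

```bash
python3 m.py side s1.png module_red,tray_white;python3 m.py scene s1b.png module_red,tray_white
```

```text
t 6.90 tcp [ 0.4603 -0.3294  0.3027] yaw 7.08 zaxis [-0. -0. -1.] w 0.0460 q [-0.82  0.59  1.67 -0.    0.88  0.63]
tray_white 0.96 px [268. 370.  83.  63.] ztop 0.016 rect [ 460.5 -328.8  112.5   80.5    7.2]
t 7.05 tcp [ 0.4617 -0.3277  0.3025] yaw 7.26 zaxis [ 0.  0. -1.] w 0.0456 q [-0.81  0.59  1.67  0.    0.88  0.63]
module_red 0.72 px [176. 119.  24.  23.] ztop 0.150 rect [ 466.5 -325.4   58.5   47.2   10.6]
tray_white 0.62 px [187. 155.  39.  33.] ztop 0.014 rect [ 463.8 -325.8  113.3   79.9    7.5]
```

Emit:
{"op": "step_arm", "data": {
  "rows": [
    [0,0,-0.03,0,0,0],
    [0,0,-0.03,0,0,0],
    [0,0,-0.02,0,0,0],
    [0,0,-0.01,0,0,0],
    [0,0,-0.004,0,0,0],
    [0,0,-0.003,0,0,0],
    [0,0,-0.002,0,0,0],
    [0,0,0,0,0,0],
    [0,0,0,0,0,0]
  ]
}}

```text
time: 8.32
position: [0.4615, -0.3282, 0.2036]
tool_rot: [0.998, 0.063, 0.0, 0.0]
ft_force: [0.2, -0.2, -1.4]
grip_width: 0.0463
grip_force: 25.0
```

Emit:
{"op": "step_arm", "data": {
  "rows": [
    [0,0,-0.0006,0,0,0],
    [0,0,-0.0006,0,0,0],
    [0,0,0,0,0,0],
    [0,0,0,0,0,0]
  ]
}}

```text
time: 8.82
position: [0.4615, -0.3282, 0.2022]
tool_rot: [0.998, 0.063, 0.0, 0.0]
ft_force: [0.7, -0.3, 0.5]
grip_width: 0.0457
grip_force: 25.0
```

Emit:
{"op": "step_arm", "data": {
  "rows": [
    [0,0,0,0,0,0],
    [0,0,0,0,0,0],
    [0,0,0,0,0,0],
    [0,0,0,0,0,0],
    [0,0,0,0,0,0],
    [0,0,0,0,0,0],
    [0,0,0.01,0,0,0],
    [0,0,0.03,0,0,0],
    [0,0,0.04,0,0,0],
    [0,0,0.04,0,0,0],
    [0,0,0.04,0,0,0],
    [0,0,0.04,0,0,0]
  ],
  "jaw": 0.087
}}

```text
time: 10.32
position: [0.4612, -0.3278, 0.4041]
tool_rot: [0.998, 0.063, 0.0, 0.0]
ft_force: [0.5, -0.2, -0.2]
grip_width: 0.0871
grip_force: 0.0
```

Emit:
{"op": "step_arm", "data": {
  "rows": [
    [-0.001,0.032,0,0,0,0.5],
    [-0.001,0.032,0,0,0,0.5],
    [-0.001,0.032,0,0,0,0.5],
    [-0.001,0.032,0,0,0,0.5],
    [-0.001,0.032,0,0,0,0.5],
    [-0.001,0.032,0,0,0,0.5],
    [-0.001,0.032,0,0,0,0.5],
    [-0.001,0.032,0,0,0,0.5],
    [-0.001,0.032,0,0,0,0.5],
    [-0.001,0.032,0,0,0,0.5],
    [-0.001,0.032,0,0,0,0.5],
    [-0.001,0.032,0,0,0,0.5]
  ]
}}

```text
time: 11.82
position: [0.4491, 0.0569, 0.4028]
tool_rot: [0.993, 0.116, 0.001, 0.0]
ft_force: [0.0, 1.0, -0.1]
grip_width: 0.087
grip_force: 0.0
```

Emit:
{"op": "step_arm", "data": {
  "rows": [
    [0,0,0,0,0,0],
    [0,0,0,0,0,0]
  ]
}}

```text
time: 12.08
position: [0.4494, 0.0556, 0.4024]
tool_rot: [0.993, 0.116, 0.0, 0.0]
ft_force: [-0.0, -0.1, -0.4]
grip_width: 0.0869
grip_force: 0.0
```

```bash
python3 m.py wrist w2.png module_green,cradle_blue,spool; python3 m.py side s2.png module_red,tray_white
```

```text
t 12.07 tcp [0.4494 0.0556 0.4024] yaw 13.28 zaxis [ 0.001 -0.001 -1.   ] w 0.0869 q [-0.12  0.3   1.85 -0.    0.99  1.21]
module_green 0.55 px [277. 191.  48.  78.] ztop 0.050 rect [448.8  55.3  63.5  45.8  14.1]
cradle_blue 0.57 px [278. 188.  79. 109.] ztop 0.015 rect [448.4  54.5 112.5  78.   11.8]
spool 0.56 px [142. 146.  67.  58.] ztop 0.042 rect [462.9 194.5  53.6  52.8  72. ]
t 12.28 tcp [0.4496 0.055  0.4021] yaw 13.17 zaxis [ 0. -0. -1.] w 0.0870 q [-0.13  0.3   1.85 -0.    0.99  1.22]
module_red 0.75 px [268. 358.  55.  51.] ztop 0.051 rect [ 459.5 -328.1   63.8   48.8    7.6]
tray_white 0.88 px [269. 370.  82.  61.] ztop 0.016 rect [ 460.8 -329.3  112.9   79.4    7. ]
```

View pics/s2.png

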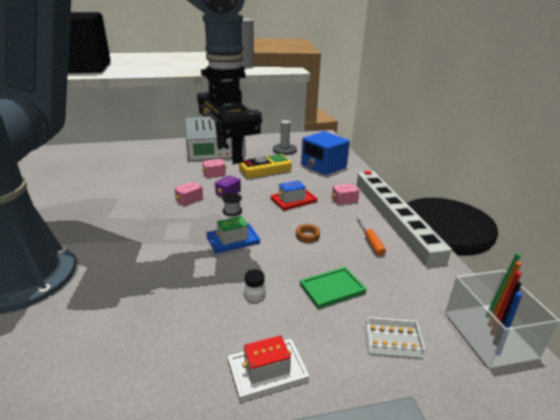

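Red sits flat in the white tray at (268,362), the green cradle at (333,287) is empty, and nothing else has moved. Next is green.

Emit:
{"op": "step_arm", "data": {
  "rows": [
    [-0.0006,0.0003,-0.02,0,0,0.9],
    [0,0,-0.04,0,0,0],
    [0,0,-0.04,0,0,0],
    [0,0,-0.04,0,0,0],
    [0,0,-0.03,0,0,0],
    [0,0,-0.015,0,0,0],
    [0,0,-0.01,0,0,0],
    [0,0,-0.005,0,0,0],
    [0,0,0,0,0,0],
    [0,0,0,0,0,0]
  ]
}}

```text
time: 13.68
position: [0.4491, 0.0561, 0.2026]
tool_rot: [0.992, 0.123, 0.001, 0.0]
ft_force: [-0.1, -0.3, 0.3]
grip_width: 0.0869
grip_force: 0.0
```

Emit:
{"op": "step_arm", "data": {
  "rows": [
    [0,0,0,0,0,0],
    [0,0,0,0,0,0],
    [0,0,0,0,0,0],
    [0,0,0,0,0,0],
    [0,0,0,0,0,0],
    [0,0,0,0,0,0],
    [0,0,0,0,0,0],
    [0,0,0,0,0,0]
  ],
  "jaw": 0.03,
  "squeeze": 25
}}

```text
time: 14.68
position: [0.449, 0.056, 0.2021]
tool_rot: [0.992, 0.123, 0.0, 0.0]
ft_force: [0.2, -0.8, -0.0]
grip_width: 0.0454
grip_force: 25.0
```

Emit:
{"op": "step_arm", "data": {
  "rows": [
    [0,0,0.01,0,0,0],
    [0,0,0.03,0,0,0],
    [0,0,0.06,0,0,0],
    [0.0224,-0.027,0,0,0,-0.2],
    [0.0224,-0.027,0,0,0,-0.2],
    [0.0224,-0.027,0,0,0,-0.2],
    [0.0224,-0.027,0,0,0,-0.2],
    [0.0224,-0.027,0,0,0,-0.2],
    [0.0224,-0.027,0,0,0,-0.2],
    [0.0224,-0.027,0,0,0,-0.2],
    [0.0224,-0.027,0,0,0,-0.2],
    [0,0,0,0,0,0]
  ]
}}

```text
time: 16.18
position: [0.629, -0.1618, 0.3021]
tool_rot: [0.994, 0.108, 0.001, 0.001]
ft_force: [-0.6, 0.3, -2.2]
grip_width: 0.0461
grip_force: 25.0
```

Emit:
{"op": "step_arm", "data": {
  "rows": [
    [0,0,-0.03,0,0,0],
    [0,0,-0.03,0,0,0],
    [0,0,-0.02,0,0,0],
    [0,0,-0.01,0,0,0],
    [0,0,-0.004,0,0,0],
    [0,0,-0.002,0,0,0],
    [0,0,0,0,0,0],
    [0,0,0,0,0,0]
  ]
}}

```text
time: 17.18
position: [0.6283, -0.16, 0.2067]
tool_rot: [0.994, 0.109, 0.001, 0.0]
ft_force: [1.1, -0.2, -2.5]
grip_width: 0.0458
grip_force: 25.0
```

Emit:
{"op": "step_arm", "data": {
  "rows": [
    [0,0,-0.002,0,0,0],
    [0,0,-0.001,0,0,0],
    [0,0,-0.0006,0,0,0],
    [0,0,-0.0006,0,0,0],
    [0,0,0,0,0,0],
    [0,0,0,0,0,0]
  ]
}}

```text
time: 17.92
position: [0.628, -0.1598, 0.2021]
tool_rot: [0.994, 0.109, -0.0, 0.0]
ft_force: [-0.5, 1.1, 0.7]
grip_width: 0.0461
grip_force: 25.0
```

Emit:
{"op": "step_arm", "data": {
  "rows": [
    [0,0,0,0,0,0],
    [0,0,0,0,0,0],
    [0,0,0,0,0,0],
    [0,0,0,0,0,0],
    [0,0,0,0,0,0],
    [0,0,0,0,0,0],
    [0,0,0.01,0,0,0],
    [0,0,0.03,0,0,0],
    [0,0,0.04,0,0,0],
    [0,0,0.04,0,0,0],
    [0,0,0.04,0,0,0],
    [0,0,0.04,0,0,0]
  ],
  "jaw": 0.087
}}

```text
time: 19.42
position: [0.6278, -0.1597, 0.404]
tool_rot: [0.994, 0.109, 0.0, 0.0]
ft_force: [0.6, -1.0, -0.3]
grip_width: 0.0871
grip_force: 0.0
```

Emit:
{"op": "step_arm", "data": {
  "rows": [
    [0.0006,0.032,0,0,0,0.1],
    [0.0006,0.032,0,0,0,0.1],
    [0.0006,0.032,0,0,0,0.1],
    [0.0006,0.032,0,0,0,0.1],
    [0.0006,0.032,0,0,0,0.1],
    [0.0006,0.032,0,0,0,0.1],
    [0.0006,0.032,0,0,0,0.1],
    [0.0006,0.032,0,0,0,0.1],
    [0.0006,0.032,0,0,0,0.1],
    [0.0006,0.032,0,0,0,0.1],
    [0.0006,0.032,0,0,0,0.1],
    [0.0006,0.032,0,0,0,0.1]
  ]
}}

```text
time: 20.92
position: [0.635, 0.2252, 0.4027]
tool_rot: [0.993, 0.12, 0.0, 0.0]
ft_force: [0.4, 0.3, 0.5]
grip_width: 0.087
grip_force: 0.0
```

Emit:
{"op": "step_arm", "data": {
  "rows": [
    [0,0,0,0,0,0],
    [0,0,0,0,0,0]
  ]
}}

```text
time: 21.18
position: [0.6351, 0.2238, 0.4022]
tool_rot: [0.993, 0.12, 0.0, 0.0]
ft_force: [-0.1, 0.1, 1.1]
grip_width: 0.0869
grip_force: 0.0
```

```bash
python3 m.py wrist w3.png module_blue,cradle_red; python3 m.py side s3.png module_green,cradle_green
```

```text
t 21.18 tcp [0.6351 0.2238 0.4022] yaw 13.76 zaxis [ 0.    -0.001 -1.   ] w 0.0869 q [ 0.17  0.6   1.3  -0.    1.24  1.5 ]
module_blue 0.96 px [178. 322.  52.  44.] ztop 0.040 rect [457.5 300.5  50.3  46.7  41. ]
cradle_red 0.66 px [279. 181.  82. 106.] ztop 0.015 rect [640.4 221.4 112.3  78.2  16.9]
t 21.32 tcp [0.6354 0.223  0.4021] yaw 13.68 zaxis [ 0. -0. -1.] w 0.0870 q [ 0.17  0.6   1.3  -0.    1.24  1.5 ]
module_green 0.85 px [332. 278.  39.  32.] ztop 0.052 rect [ 625.5 -159.7   65.2   48.6   12.6]
module_green 0.4 px [291. 191.  27.  22.] ztop 0.052 rect [632.5 220.4  64.4  50.1  14.9]
cradle_green 0.67 px [331. 290.  62.  38.] ztop 0.016 rect [ 626.6 -161.9  112.6   80.2   11.6]
```

View pics/w3.png

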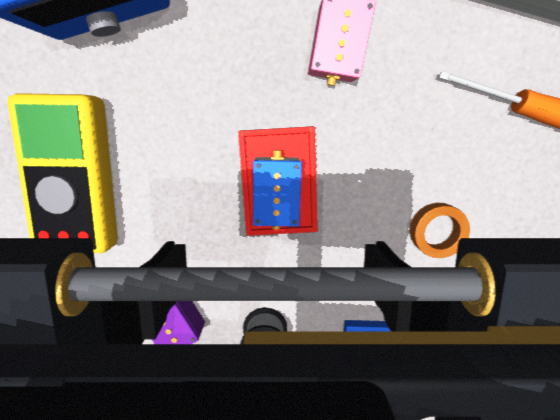

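The wrist view shows blue at (278,193) in the red cradle. The network's detection was the purple look-alike at (178,322), so I'll segment blue by colour and height instead.

Run:
```python
from h import *
c,P=look("wrist"); 
m=np.zeros(c["depth"].shape,bool); m[140:240,240:320]=1
m&=(c["depth"]>0)&(abs(P[...,2]-.05)<.005)
print(np.round(cv2.minAreaRect((P[m][:,:2]*1000).astype(np.float32))[0:3][0],1),cv2.minAreaRect((P[m][:,:2]*1000).astype(np.float32))[1:], np.round(get_obs()["position"],4))
```

```text
[635.1 222.8] ((64.20811462402344, 45.74592590332031), 12.686492919921875) [0.6354 0.2234 0.4019]
```

Emit:
{"op": "step_arm", "data": {
  "rows": [
    [-0.0003,-0.0004,-0.02,0,0,-0.5],
    [0,0,-0.04,0,0,0],
    [0,0,-0.04,0,0,0],
    [0,0,-0.04,0,0,0],
    [0,0,-0.03,0,0,0],
    [0,0,-0.015,0,0,0],
    [0,0,-0.01,0,0,0],
    [0,0,-0.0045,0,0,0],
    [0,0,0,0,0,0],
    [0,0,0,0,0,0]
  ]
}}

```text
time: 22.78
position: [0.6353, 0.2238, 0.2034]
tool_rot: [0.993, 0.115, 0.001, -0.0]
ft_force: [-0.0, 0.0, -0.6]
grip_width: 0.0867
grip_force: 0.0
```

Emit:
{"op": "step_arm", "data": {
  "rows": [
    [0,0,0,0,0,0],
    [0,0,0,0,0,0],
    [0,0,0,0,0,0],
    [0,0,0,0,0,0],
    [0,0,0,0,0,0],
    [0,0,0,0,0,0],
    [0,0,0,0,0,0],
    [0,0,0,0,0,0]
  ],
  "jaw": 0.03,
  "squeeze": 25
}}

```text
time: 23.78
position: [0.635, 0.2236, 0.2023]
tool_rot: [0.993, 0.115, 0.0, 0.0]
ft_force: [-0.4, -1.4, 0.2]
grip_width: 0.0458
grip_force: 25.0
```

Emit:
{"op": "step_arm", "data": {
  "rows": [
    [0,0,0.01,0,0,0],
    [0,0,0.03,0,0,0],
    [0,0,0.06,0,0,0],
    [-0.0233,-0.0211,0,0,0,-0.15],
    [-0.0233,-0.0211,0,0,0,-0.15],
    [-0.0233,-0.0211,0,0,0,-0.15],
    [-0.0233,-0.0211,0,0,0,-0.15],
    [-0.0233,-0.0211,0,0,0,-0.15],
    [-0.0233,-0.0211,0,0,0,-0.15],
    [-0.0233,-0.0211,0,0,0,-0.15],
    [-0.0233,-0.0211,0,0,0,-0.15],
    [0,0,0,0,0,0]
  ]
}}

```text
time: 25.28
position: [0.4468, 0.0544, 0.3027]
tool_rot: [0.995, 0.104, -0.001, -0.0]
ft_force: [-0.4, -0.1, -1.6]
grip_width: 0.0456
grip_force: 25.0
```

Emit:
{"op": "step_arm", "data": {
  "rows": [
    [0,0,-0.03,0,0,0],
    [0,0,-0.03,0,0,0],
    [0,0,-0.02,0,0,0],
    [0,0,-0.01,0,0,0],
    [0,0,-0.004,0,0,0],
    [0,0,-0.002,0,0,0],
    [0,0,-0.0015,0,0,0],
    [0,0,0,0,0,0],
    [0,0,0,0,0,0]
  ]
}}

```text
time: 26.4
position: [0.4486, 0.0549, 0.2051]
tool_rot: [0.994, 0.105, 0.0, 0.0]
ft_force: [-0.4, -0.4, -2.3]
grip_width: 0.0458
grip_force: 25.0
```

Emit:
{"op": "step_arm", "data": {
  "rows": [
    [0,0,-0.0012,0,0,0],
    [0,0,-0.0006,0,0,0],
    [0,0,-0.0006,0,0,0],
    [0,0,-0.0003,0,0,0],
    [0,0,0,0,0,0],
    [0,0,0,0,0,0]
  ]
}}

```text
time: 27.15
position: [0.4485, 0.055, 0.2022]
tool_rot: [0.994, 0.105, 0.0, 0.0]
ft_force: [0.0, 0.1, 1.3]
grip_width: 0.046
grip_force: 25.0
```

Emit:
{"op": "step_arm", "data": {
  "rows": [
    [0,0,0,0,0,0],
    [0,0,0,0,0,0],
    [0,0,0,0,0,0],
    [0,0,0,0,0,0],
    [0,0,0,0,0,0],
    [0,0,0,0,0,0],
    [0,0,0.01,0,0,0],
    [0,0,0.03,0,0,0],
    [0,0,0.04,0,0,0],
    [0,0,0.04,0,0,0],
    [0,0,0.04,0,0,0],
    [0,0,0.04,0,0,0]
  ],
  "jaw": 0.087
}}

```text
time: 28.65
position: [0.4479, 0.0551, 0.4042]
tool_rot: [0.994, 0.105, 0.0, 0.0]
ft_force: [0.4, -0.2, -0.4]
grip_width: 0.0872
grip_force: 0.0
```

Emit:
{"op": "step_arm", "data": {
  "rows": [
    [0.0011,-0.0319,0,0,0,-0.4],
    [0.0011,-0.0319,0,0,0,-0.4],
    [0.0011,-0.0319,0,0,0,-0.4],
    [0.0011,-0.0319,0,0,0,-0.4],
    [0.0011,-0.0319,0,0,0,-0.4],
    [0.0011,-0.0319,0,0,0,-0.4],
    [0.0011,-0.0319,0,0,0,-0.4],
    [0.0011,-0.0319,0,0,0,-0.4],
    [0.0011,-0.0319,0,0,0,-0.4],
    [0.0011,-0.0319,0,0,0,-0.4],
    [0.0011,-0.0319,0,0,0,-0.4],
    [0.0011,-0.0319,0,0,0,-0.4]
  ]
}}

```text
time: 30.15
position: [0.4614, -0.3285, 0.4027]
tool_rot: [0.998, 0.063, 0.0, -0.0]
ft_force: [0.3, 0.8, 0.0]
grip_width: 0.0872
grip_force: 0.0
```

Emit:
{"op": "step_arm", "data": {
  "rows": [
    [0,0,0,0,0,0],
    [0,0,0,0,0,0]
  ]
}}

```text
time: 30.4
position: [0.4613, -0.327, 0.4022]
tool_rot: [0.998, 0.063, -0.0, -0.001]
ft_force: [-0.2, 0.8, -0.4]
grip_width: 0.087
grip_force: 0.0
```

```bash
python3 m.py wrist w4.png module_red,tray_white; python3 m.py scene s4.png module_blue,cradle_blue
```

```text
t 30.40 tcp [ 0.4613 -0.327   0.4022] yaw 7.25 zaxis [-0.001  0.001 -1.   ] w 0.0870 q [-0.81  0.45  1.59  0.    1.11  0.63]
module_red 0.7 px [276. 190.  52.  79.] ztop 0.050 rect [ 461.2 -327.4   63.    45.9    7.6]
tray_white 0.57 px [276. 186.  76. 107.] ztop 0.015 rect [ 461.6 -327.9  112.5   78.     7.2]
t 30.55 tcp [ 0.4616 -0.3266  0.4023] yaw 7.32 zaxis [-0.     0.001 -1.   ] w 0.0873 q [-0.81  0.45  1.59  0.    1.11  0.63]
module_blue 0.76 px [301. 304.  28.  36.] ztop 0.041 rect [788.8 200.4  62.6  45.5   4.6]
module_blue 0.75 px [304. 182.  20.  24.] ztop 0.050 rect [450.1  57.8  66.5  44.4  12.9]
```

View pics/s4.png

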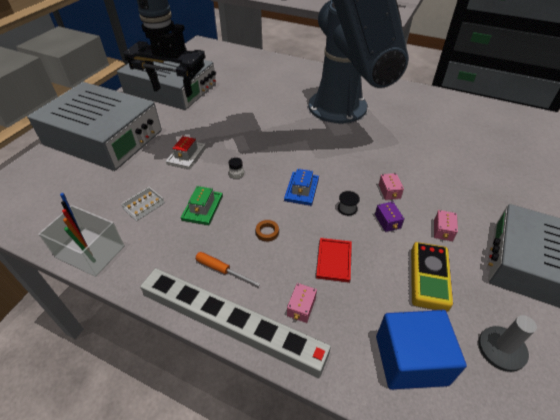

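Green is in green at (203,203), blue is in blue at (303,183), and the red cradle at (335,259) is empty. Last is red.

Emit:
{"op": "step_arm", "data": {
  "rows": [
    [-0.0002,-0.0009,-0.02,0,0,0.1],
    [0,0,-0.04,0,0,0],
    [0,0,-0.04,0,0,0],
    [0,0,-0.04,0,0,0],
    [0,0,-0.03,0,0,0],
    [0,0,-0.015,0,0,0],
    [0,0,-0.01,0,0,0],
    [0,0,-0.005,0,0,0],
    [0,0,0,0,0,0],
    [0,0,0,0,0,0]
  ]
}}

```text
time: 31.95
position: [0.4618, -0.329, 0.2029]
tool_rot: [0.998, 0.064, 0.001, 0.001]
ft_force: [-0.2, 0.0, 0.2]
grip_width: 0.0869
grip_force: 0.0
```

Emit:
{"op": "step_arm", "data": {
  "rows": [
    [0,0,0,0,0,0],
    [0,0,0,0,0,0],
    [0,0,0,0,0,0],
    [0,0,0,0,0,0],
    [0,0,0,0,0,0],
    [0,0,0,0,0,0],
    [0,0,0,0,0,0],
    [0,0,0,0,0,0]
  ],
  "jaw": 0.03,
  "squeeze": 25
}}

```text
time: 32.95
position: [0.4615, -0.3287, 0.2021]
tool_rot: [0.998, 0.064, -0.0, -0.0]
ft_force: [0.4, 0.4, -0.5]
grip_width: 0.0458
grip_force: 25.0
```

Emit:
{"op": "step_arm", "data": {
  "rows": [
    [0,0,0.01,0,0,0],
    [0,0,0.03,0,0,0],
    [0,0,0.06,0,0,0],
    [0,0,0.02,0,0,0],
    [0.0112,0.0344,0,0,0,0.6],
    [0.0112,0.0344,0,0,0,0.6],
    [0.0112,0.0344,0,0,0,0.6],
    [0.0112,0.0344,0,0,0,0.6],
    [0.0112,0.0344,0,0,0,0.6],
    [0.0112,0.0344,0,0,0,0.6],
    [0.0112,0.0344,0,0,0,0.6],
    [0.0112,0.0344,0,0,0,0.6]
  ]
}}

```text
time: 34.45
position: [0.5512, -0.0524, 0.3226]
tool_rot: [0.994, 0.106, 0.0, 0.0]
ft_force: [0.4, -0.5, -2.0]
grip_width: 0.0454
grip_force: 25.0
```

Emit:
{"op": "step_arm", "data": {
  "rows": [
    [0.0112,0.0344,0,0,0,0.6],
    [0.0112,0.0344,0,0,0,0.6],
    [0.0112,0.0344,0,0,0,0.6],
    [0.0112,0.0344,0,0,0,0.6],
    [0.0112,0.0344,0,0,0,0.6],
    [0.0112,0.0344,0,0,0,0.6],
    [0.0112,0.0344,0,0,0,0.6],
    [0.0112,0.0344,0,0,0,0.6],
    [0,0,0,0,0,0],
    [0,0,0,0,0,0]
  ]
}}

```text
time: 35.7
position: [0.6402, 0.2214, 0.322]
tool_rot: [0.989, 0.148, -0.001, 0.0]
ft_force: [-0.8, 0.3, -1.9]
grip_width: 0.0458
grip_force: 25.0
```

Emit:
{"op": "step_arm", "data": {
  "rows": [
    [0,0,-0.02,0,0,0],
    [0,0,-0.03,0,0,0],
    [0,0,-0.03,0,0,0],
    [0,0,-0.02,0,0,0],
    [0,0,-0.01,0,0,0],
    [0,0,-0.004,0,0,0],
    [0,0,-0.002,0,0,0],
    [0,0,-0.0015,0,0,0],
    [0,0,0,0,0,0],
    [0,0,0,0,0,0]
  ]
}}

```text
time: 36.95
position: [0.6408, 0.2217, 0.205]
tool_rot: [0.989, 0.147, 0.0, -0.0]
ft_force: [-0.2, -0.1, -1.6]
grip_width: 0.0458
grip_force: 25.0
```

Emit:
{"op": "step_arm", "data": {
  "rows": [
    [0,0,-0.0012,0,0,0],
    [0,0,-0.0006,0,0,0],
    [0,0,-0.0006,0,0,0],
    [0,0,0,0,0,0],
    [0,0,0,0,0,0]
  ]
}}

```text
time: 37.58
position: [0.6407, 0.2216, 0.2022]
tool_rot: [0.989, 0.147, -0.0, -0.0]
ft_force: [-0.1, -0.5, -1.6]
grip_width: 0.0463
grip_force: 25.0
```

Emit:
{"op": "step_arm", "data": {
  "rows": [
    [0,0,-0.0004,0,0,0],
    [0,0,0,0,0,0],
    [0,0,0,0,0,0]
  ]
}}

```text
time: 37.95
position: [0.6407, 0.2217, 0.2022]
tool_rot: [0.989, 0.147, 0.0, 0.0]
ft_force: [-0.9, -0.9, 1.5]
grip_width: 0.0458
grip_force: 25.0
```

Emit:
{"op": "step_arm", "data": {
  "rows": [
    [0,0,0,0,0,0],
    [0,0,0,0,0,0],
    [0,0,0,0,0,0],
    [0,0,0,0,0,0],
    [0,0,0,0,0,0],
    [0,0,0,0,0,0],
    [0,0,0.01,0,0,0],
    [0,0,0.03,0,0,0],
    [0,0,0.04,0,0,0],
    [0,0,0.04,0,0,0],
    [0,0,0.04,0,0,0],
    [0,0,0.04,0,0,0]
  ],
  "jaw": 0.087
}}

```text
time: 39.45
position: [0.6405, 0.2216, 0.4041]
tool_rot: [0.989, 0.147, 0.0, -0.0]
ft_force: [0.6, 0.3, 0.1]
grip_width: 0.087
grip_force: 0.0
```

Emit:
{"op": "step_arm", "data": {
  "rows": [
    [0,0,0,0,0,0],
    [0,0,0,0,0,0]
  ]
}}

```text
time: 39.7
position: [0.6402, 0.2216, 0.4017]
tool_rot: [0.989, 0.147, -0.0, 0.0]
ft_force: [-0.1, -0.1, -0.5]
grip_width: 0.0869
grip_force: 0.0
```

```bash
python3 m.py wrist w5.png module_red,cradle_red; python3 m.py side s5.png module_red,module_green,module_blue,cradle_red,cradle_green,cradle_blue,spool,tape,jar
```

```text
t 39.70 tcp [0.6402 0.2216 0.4017] yaw 16.95 zaxis [-0.001 -0.    -1.   ] w 0.0869 q [ 0.17  0.6   1.29 -0.    1.25  1.44]
module_red 0.86 px [275. 189.  52.  78.] ztop 0.050 rect [640.2 222.3  63.9  46.   16.7]
cradle_red 0.86 px [276. 186.  80. 106.] ztop 0.015 rect [640.4 221.3 111.3  78.1  16.9]
t 39.85 tcp [0.6403 0.2215 0.4   ] yaw 16.95 zaxis [-0.004 -0.001 -1.   ] w 0.0871 q [ 0.17  0.61  1.29 -0.    1.25  1.44]
module_red 0.96 px [293. 191.  29.  23.] ztop 0.052 rect [638.7 219.8  66.1  48.1  14.2]
module_green 0.57 px [333. 278.  40.  31.] ztop 0.052 rect [ 625.9 -160.7   65.8   48.    12.6]
module_blue 0.8 px [232. 229.  34.  29.] ztop 0.052 rect [446.   53.9  62.6  48.8  11.2]
module_blue 0.74 px [214. 166.  27.  13.] ztop 0.042 rect [429.2 437.3  62.7  50.1  11.2]
cradle_red 0.74 px [292. 199.  41.  16.] ztop 0.016 rect [638.2 217.1 111.4  79.9  16.6]
cradle_blue 0.69 px [232. 238.  52.  36.] ztop 0.016 rect [447.3  52.8 113.6  81.6  12.9]
spool 0.94 px [230. 201.  24.  21.] ztop 0.044 rect [461.4 192.7  50.7  50.7  85.6]
tape 0.6 px [332. 279.  39.  34.] ztop 0.052 rect [ 626.  -160.8   65.8   48.    12.8]
jar 0.67 px [231. 238.  53.  34.] ztop 0.016 rect [447.   51.9 111.9  80.4  11.9]
jar 0.56 px [252. 286.  20.  31.] ztop 0.051 rect [ 467.7 -146.6   38.4   36.8   81.3]
```

View pics/s5.png

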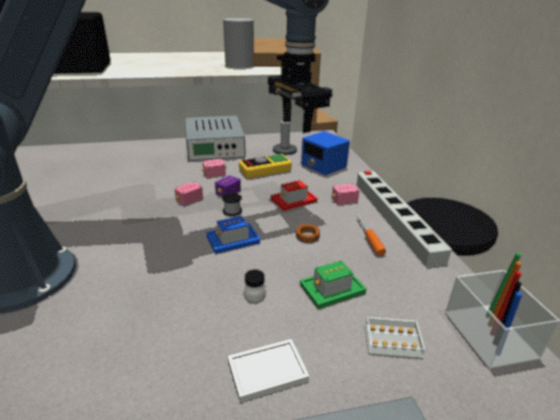

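All three modules sit centred in their matching cradles: red (293,195), green (333,280) and blue (232,233). The tray is empty and the bystanders are where they were.

```bash
python3 -c "
from rig import *
print(hand_in())"
```

```text
the job is handed in; nothing more can be done
None
```

The red, green and blue modules are each flat and lengthwise in the cradle matching their lid, the white tray is empty, the spool, tape roll and jar are where they were, and the job was handed in at about 40 s.

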